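Hold the battery canister's lid half-way to its lock

TASK

Pick up the loose lid by its grip bar, fit it into the mouth of the spent-battery canister so that its two lugs drop through the slots and its flange lies flat on the rim, then twist it clockwise (seen from above) half-way to the lock click, that is one eighth of a turn or 45 degrees. Do not let it reach the click, and finish while still gripping the lid at half-way, since a sprung ring inside pushes it back: a colleague is about to check the seal. Leave the carton, the tape roll and the scanner where they are.

Things in the scene. Friction and masses are not known exactly. Their poses are not given: they have to be found in the camera images.
- lid_center (a point): Loose aluminium lid, black grip bar up, 180 g, 56 mm high; point on its axis, 28 mm above the underside; z up, x along grip bar and lugs. From below: plug dia. 62, 0 to 17 mm, with a steel lug bar (84 mm long in x, 14 wide) in its lowest 8 mm; flange dia. 100, 17 to 22 mm; grip bar 64 long (x), 14 wide (y), 22 to 56 mm. Same after a half turn about z.
- canister: Grey canister, dia. 120 mm, 90 mm high, fixed on a 150 mm square foot; origin: centre of its underside, z up. Two slots 22 mm wide in the rim, at its +x and -x, take the lid's lugs: lid x along canister x, either way round. Fitted, the lid's flange lies on the rim and its centre point is 101 mm above this origin. Then it twists clockwise seen from above.
- mouth (a point): Centre of the canister's mouth, at the rim's top, axes as the canister's. Hole dia. 70 mm through a 6 mm thick rim, 92 mm across at the slots; below it a chamber dia. 92 where the lugs turn. Steel marks on the rim's top: wide at the slots, narrow 45 degrees clockwise of them (half-way), round 90 degrees clockwise (locked). Sprung pawls resist from about 60 degrees and click at 90.
- spring_ring (a joint): Sprung ring in the canister that the lugs push round: 0 at rest, grows clockwise, to 1.5 rad at most. The lugs meet it after some 10 degrees of twist; it reads about 0.63 with the lid at 45 degrees. Its spring turns the lid back with 0.055 N m at 0 and 0.12 N m at half-way: grip the bar with 20 N or more.
- carton_center (a point): Bystander: cardboard carton 80 x 110 x 60 mm; its centre.
- tape_center (a point): Bystander: roll of tape lying flat, 100 mm in diameter, 48 mm high; its centre.
- scanner_center (a point): Bystander: hand scanner lying flat, about 175 mm long, 65 mm wide, 31 mm high; its middle.
Not all that is in view belongs to the job. What is shaped like the part that bears lid_center but purple or yellow is not meant.

How it is judged:
By the outcome, as a careful person would: the job done as asked, in the order asked, and still so for the second after the job is handed in, while the arm keeps its last pose, push and grip.
It also fails if it takes over 38 s, if anything falls off the work surface, if the arm or the gripper's body presses on something with over 40 N, if the wrist force passes 120 N, or if a joint passes its speed limit or range.

ROBOT

A 6-joint arm with a two-finger parallel gripper is mounted at the origin on the work surface. World frame = base frame: x ahead of the robot, y to its left, z up, the work surface at z = 0. Lengths are in m, angles in rad, forces in N, time in s.
With the tool pointing down it reaches from about 0.4 to 0.825 m from the base axis. Payload 7 kg.
Tool frame: the origin (TCP) lies midway between the tips of the shut fingers; the grasp point (between the pads) lies 19 mm behind it; z points along the fingers, y is the line along which they close (so a half turn about z gives the same grasp; the last joint's range is limited). The gripper opens to 88 mm and grips with 3 to 60 N. Pads are 19 mm wide; open, the fingers measure 130 mm over their backs; the gripper's body (78 mm by 193 mm) begins 47 mm behind the grasp point.
Start: joints at [-0.96, 0.359, 0.012, 0, -1.224, -0.288], TCP at [0.214, -0.64, 0.194] pointing down, gripper open.
Joint ranges: [-3.07, 3.07], [-1.43, 2.12], [-1.02, 1.25], [-3.03, 1.67], [-3.05, -0], [-3.03, 3.03]. Speed limits (rad/s): [2.39, 2.39, 3.01, 3.14, 3.14, 3.14].

INTERFACE

Orientations are given as a unit quaternion [w, x, y, z].
In Python, from bench import readout, capture, get_calibration, workorder gives the robot as it stands.
- The arm moves only by the shell command python3 -m inch 'ROWS'. ROWS is JSON, one flat list of numbers, 5 for each row, row after row: the finger opening in m, from 0 to 0.0876, then the shift along the tool's x, y, z in m, then the turn about the tool's z in rad. In form: [jaw, dx, dy, dz, roll, jaw, dx, dy, dz, roll, ...]. A call has 1 to 20 rows; each row is the pose to reach, as a shift and turn from the pose commanded when the call began, along the tool's axes at that moment; what a row does not reach only later rows make up. A row lasts 1/12 s, in which the tool goes at most 41.7 mm and 7.16 degrees, less where a joint would pass 70% of its speed; a pose out of reach is approached as far as the arm can. A call with a gripper value outside its range is refused whole. The fingers move at their own pace and stop on an object; the grip force is fixed at half the most. Time passes only in rows, so rows that repeat a pose let the fingers close. It gives the time, the measured TCP pose, the force and the opening at its end, in the units of the state.
- readout.get_state(): the state, without advancing time (a new reading comes with each control period).
- capture(name): name is "scene" or "side" or "wrist"; returns (picture, depth): 480x640x3 uint8, blue, green, red; 480x640 float32, m along the optical axis (not along the pixel's ray), 0 where there is no reading.
- get_calibration(name): a dict with "fx", "fy", "cx", "cy" (pixels), "origin" and "rotation" of the camera in the world; the wrist camera has in their place "tool_from_camera" (4x4, takes a point from camera to tool coordinates, whose origin is the TCP and whose axes are the flange's). Camera axes: x right, y up, looking along -z (the intrinsics and any distortion apply to the point x, -y, -z); pixel columns grow to the right and rows downward; lengths in m; the calibration is good to about 2 mm. A picture is of the moment at which its call begins: read the wrist's pose just before it. get_calibration takes no time and is no camera call.
- workorder.close_job(): hands the job in, once; it reports no verdict.
The state is a dict: "time_s": time; "joint_pos": joint angles; "qvel": joint speeds; "joint_torque": joint torques, N m; "tool_pos": TCP position; "ee_rot": TCP orientation; "force": force on the tool from outside, world axes, zero at the start; "moment": the same for the moment, N m; "gripper_width": finger opening in m.
Only numpy, scipy, OpenCV 4.12 (cv2) and the standard library are available. Lean on these libraries where they do the work, as an engineer would, in place of code of your own. Each camera call takes 0.05 s, during which the arm holds its last target. There are 200 camera calls.

## Working session

There is one attempt and no reset: what is moved stays moved. The work goes in short steps, Python scripts to look and compute and a shell command to move; the robot and the scene stay as the last step left them, time stands still between calls to the robot, and variables do not carry over. Pictures are saved under pics/ and viewed, on a budget of 10 in all, crops included, one or two more only if the job needs it, and the job is handed in when it is done.

```bash
mkdir -p pics; ls; python3 - <<'E'
from bench import readout, capture, get_calibration
import cv2,numpy as np
s=readout.get_state();print(s)
for n in ("scene","side"):
    p,d=capture(n);cv2.imwrite(f"pics/{n}0.png",p);np.save(f"{n}0.npy",d);print(n,get_calibration(n))
print(get_calibration("wrist"))
E
```

```text
pics
{'time_s': 0.0, 'joint_pos': array([-9.59900780e-01,  3.59369859e-01,  1.10966910e-02, -3.46560971e-04,
       -1.22413233e+00, -2.88122041e-01]), 'qvel': array([-0.00024244, -0.00089565,  0.00015813,  0.00106774,  0.0017833 ,
        0.00056165]), 'joint_torque': array([-9.45727516e-04, -5.82717741e+01,  2.93057048e+01,  6.99700758e+00,
        6.83663209e-03, -1.48757731e-04]), 'tool_pos': array([ 0.21392265, -0.63963859,  0.19275087]), 'ee_rot': array([-2.02871480e-04, -1.60628800e-01,  9.87014546e-01,  7.95454019e-04]), 'force': array([-0.01861256, -0.45136048,  1.1815294 ]), 'moment': array([-0.00163091, -0.01239159, -0.00642567]), 'gripper_width': 0.08751223570871208}
scene {'fx': 506.68755903856015, 'fy': 506.68755903856015, 'cx': 323.0757297556578, 'cy': 243.64199489564072, 'origin': array([ 1.36919372, -0.34484045,  1.12411001]), 'rotation': array([0.78983501, 0.28272815, 0.19441194, 0.50835957])}
side {'fx': 539.7159622853515, 'fy': 539.7159622853515, 'cx': 320.94177458147436, 'cy': 239.15652858559685, 'origin': array([0.1826373 , 0.74873721, 0.97677069]), 'rotation': array([-0.21897506, -0.09421933,  0.36170183,  0.90130152])}
{'fx': 358.07923681769813, 'fy': 358.07923681769813, 'cx': 321.1716383199983, 'cy': 232.6119219718153, 'tool_from_camera': array([[-5.33289273e-04,  9.54285800e-01,  2.98895177e-01,
         8.13569678e-02],
       [ 9.99999021e-01,  8.95686081e-04, -1.07546653e-03,
        -2.45847506e-04],
       [-1.29401868e-03,  2.98894311e-01, -9.54285343e-01,
        -1.91007519e-01],
       [ 0.00000000e+00,  0.00000000e+00,  0.00000000e+00,
         1.00000000e+00]])}
```

View pics/scene0.png

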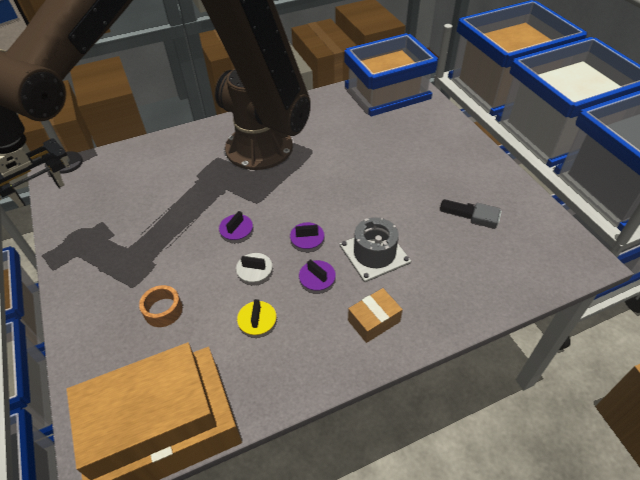

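View pics/side0.png

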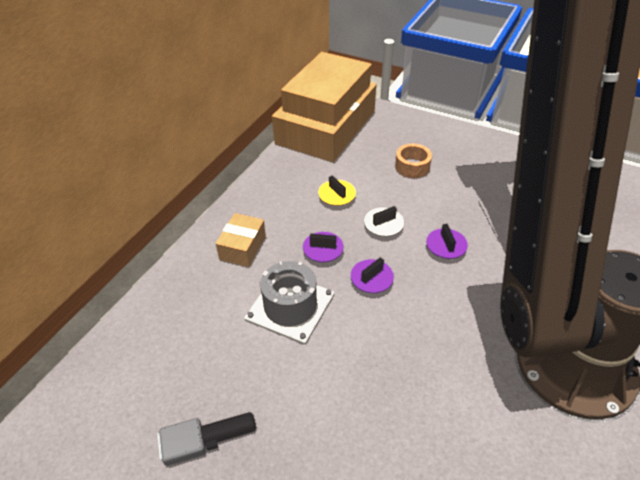

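The scene view shows the grey lid at (254,267) and the canister at (376,240). In the side view the lid is at (384,222) and the canister at (289,285). The purple and yellow lids are decoys.

```bash
cat > h.py <<'E'
import numpy as np, cv2
from scipy.spatial.transform import Rotation as R
from bench import readout, capture, get_calibration
def q2r(q): return R.from_quat(np.roll(q,-1)).as_matrix()
def cam(n,s=None):
    c=get_calibration(n)
    if n!="wrist": return c,np.array(c["origin"]),q2r(c["rotation"])
    s=s or readout.get_state(); T=c["tool_from_camera"]; Q=q2r(s["ee_rot"])
    return c,np.array(s["tool_pos"])+Q@T[:3,3],Q@T[:3,:3]
def ray(C,uv):
    c,o,M=C; uv=np.atleast_2d(uv).astype(float)
    d=np.c_[(uv[:,0]-c["cx"])/c["fx"],-(uv[:,1]-c["cy"])/c["fy"],-np.ones(len(uv))]
    return o,d@M.T
def plane(C,uv,z):
    o,d=ray(C,uv); return o+d*((z-o[2])/d[:,2])[:,None]
def tri(C1,a,C2,b):
    o1,d1=ray(C1,a);o2,d2=ray(C2,b);d1=d1[0]/np.linalg.norm(d1[0]);d2=d2[0]/np.linalg.norm(d2[0])
    t=np.linalg.lstsq(np.c_[d1,-d2],o2-o1,rcond=None)[0]
    p,q=o1+t[0]*d1,o2+t[1]*d2; return (p+q)/2,np.linalg.norm(p-q)
E
python3 - <<'E'
from h import *
S,D=cam("scene"),cam("side")
print("lid bar",tri(S,(254,264),D,(384,216)),"can rim",tri(S,(376,230),D,(289,280)))
for n,C,b in(("scene",S,(230,245,280,292)),("side",D,(360,200,410,245))):
    im=cv2.imread(f"pics/{n}0.png")[b[1]:b[3],b[0]:b[2]]
    m=(im.min(2)>165).astype(np.uint8)
    ys,xs=np.nonzero(m);h=cv2.convexHull(np.c_[xs,ys].astype(np.int32))
    e=cv2.fitEllipse(h);print(n,m.sum(),e,plane(C,np.array(e[0])+b[:2],.022))
s=readout.get_state();Q=q2r(s["ee_rot"]);print(Q.round(3))
T=get_calibration("wrist")["tool_from_camera"];print((Q@T[:3,3]).round(3),(Q@T[:3,2]).round(3))
for n,p in (("carton",(376,305)),("tape",(160,295)),("scanner",(470,213)),("pur",(307,235)),("pur2",(317,274)),("pur3",(236,226)),("yel",(257,317))): print(n,plane(S,p,.03).round(3))
E
```

```text
lid bar (array([ 0.5079191 , -0.19150183,  0.03542683]), np.float64(0.002618615140639622)) can rim (array([0.58762755, 0.13934697, 0.0972926 ]), np.float64(0.0012233239447096498))
scene 504 ((23.663536071777344, 21.539766311645508), (27.656944274902344, 35.82109832763672), 78.30972290039062) [[ 0.50659288 -0.19257744  0.022     ]]Traceback (most recent call last):
  File "<stdin>", line 8, in <module>
cv2.error: OpenCV(4.12.0) /io/opencv/modules/imgproc/src/shapedescr.cpp:361: error: (-201:Incorrect size of input array) There should be at least 5 points to fit the ellipse in function 'fitEllipseNoDirect'
```

```bash
python3 -m inch '[0.0876,-0.42,0.33,0,0, 0.0876,-0.42,0.33,0,0, 0.0876,-0.42,0.33,0,0, 0.0876,-0.42,0.33,0,0, 0.0876,-0.42,0.33,0,0, 0.0876,-0.42,0.33,0,0, 0.0876,-0.42,0.33,0,0, 0.0876,-0.42,0.33,0,0, 0.0876,-0.42,0.33,0,0, 0.0876,-0.42,0.33,0,0, 0.0876,-0.42,0.33,0,0, 0.0876,-0.42,0.33,0,0, 0.0876,-0.42,0.33,0,0, 0.0876,-0.42,0.33,0,0, 0.0876,-0.42,0.33,0,0, 0.0876,-0.42,0.33,0,0, 0.0876,-0.42,0.33,0,0, 0.0876,-0.42,0.33,0,0]'
python3 - <<'E'
from h import *
import pickle
s=readout.get_state();p,d=capture("wrist");cv2.imwrite("pics/w1.png",p);pickle.dump((s,d),open("w1.pkl","wb"));print(s["qvel"].round(3))
E
```

```text
time_s: 1.6
tool_pos: [0.5071, -0.1948, 0.1936]
ee_rot: [-0.0, -0.16, 0.987, -0.0]
force: [-0.7, -0.1, 0.4]
gripper_width: 0.0874
[-0.004 -0.003  0.     0.001  0.001 -0.002]
```

View pics/w1.png

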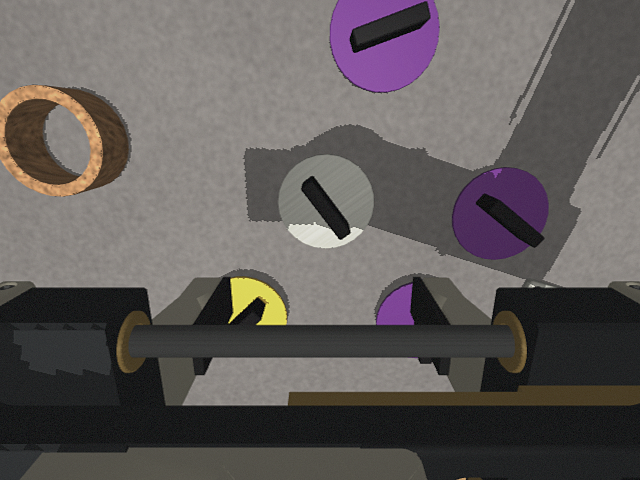

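The wrist view shows the grey lid at (326,201), with its bar running from (308,180) to (344,236). There are decoys on both sides, about 80 mm clear of it.

```bash
cat >> h.py <<'E'
def cloud(C,d,box):
    x0,y0,x1,y1=box; v,u=np.mgrid[y0:y1,x0:x1]; z=d[y0:y1,x0:x1]
    o,r=ray(C,np.c_[u.ravel(),v.ravel()]); P=o+r*z.reshape(-1,1)
    ok=z.ravel()>0; return P[ok],np.c_[u.ravel(),v.ravel()][ok]
def circ(P):
    h=cv2.convexHull((P[:,:2]*1e5).astype(np.int32)); c,r=cv2.minEnclosingCircle(h); return np.array(c)/1e5,r/1e5
E
python3 - <<'E'
from h import *
import pickle
s,d=pickle.load(open("w1.pkl","rb"));C=cam("wrist",s)
P,U=cloud(C,d,(265,140,390,260))
z=P[:,2];print(np.histogram(z,bins=np.arange(-.01,.07,.005)))
fl=P[(z>.012)&(z<.032)];print("flange",circ(fl),np.median(fl[:,2]))
im=cv2.imread("pics/w1.png");k=im[U[:,1],U[:,0]].max(1)<45
inn=np.hypot(*(P[:,:2]-circ(fl)[0]).T)<.045
b=P[k&inn&(z>.045)];print("bar z",np.percentile(b[:,2],[5,50,95]),len(b))
rc=cv2.minAreaRect((b[:,:2]*1e5).astype(np.int32));bp=cv2.boxPoints(rc)/1e5;print("bar",np.array(rc[0])/1e5,np.array(rc[1])/1e5)
e=bp[1]-bp[0];f=bp[2]-bp[1];e=e if np.hypot(*e)>np.hypot(*f) else f
Q=q2r(s["ee_rot"]);t=Q.T@np.r_[e,0];print("world yaw",np.degrees(np.arctan2(e[1],e[0])),"roll needed (mod 180)",np.degrees(np.arctan2(t[1],t[0])))
pm=U[k&inn&(z>.045)];print("pix",cv2.minAreaRect(pm.astype(np.int32)))
c=circ(fl)[0];print("tool shift",Q.T@(np.r_[c,0]-s["tool_pos"]),s["joint_pos"])
# side/scene canister by depth
for n,bx in(("scene",(335,205,420,280)),("side",(240,250,340,350))):
    P,U=cloud(cam(n),np.load(n+"0.npy"),bx);z=P[:,2]
    m=(z>.084)&(z<.1);print(n,circ(P[m]),np.median(P[m][:,2]))
E
```

```text
(array([   0, 4301, 3567,    0,    0,   46, 5815,   35,   40,   41,   42,
         45,  210,  790,    0]), array([-0.01 , -0.005,  0.   ,  0.005,  0.01 ,  0.015,  0.02 ,  0.025,
        0.03 ,  0.035,  0.04 ,  0.045,  0.05 ,  0.055,  0.06 ,  0.065]))
flange (array([ 0.50554125, -0.19010074]), 0.0499174755859375) 0.021909400410770052
bar z [0.05083548 0.05573836 0.05704279] 1011
bar [ 0.50492004 -0.1906267 ] [0.06269759 0.01391156]
world yaw 55.040264 roll needed (mod 180) 143.3732148881175
pix ((325.6199951171875, 208.6599884033203), (66.19999694824219, 15.79999828338623), 53.13010025024414)
tool shift [-9.84137946e-05  4.97072997e-03  1.93610954e-01] [-5.94095223e-03  1.42362436e-01 -2.79373999e-01  5.88691292e-05
 -1.14934669e+00 -1.24350354e+00]
scene (array([0.59169645, 0.13819331]), 0.0627266845703125) 0.08923976108310638
side (array([0.59331289, 0.14234449]), 0.062468544921875) 0.08948358753349273
```

```bash
python3 -m inch '[0.06,0,0.005,0.04,-0.639, 0.06,0,0.005,0.04,-0.639, 0.06,0,0.005,0.04,-0.639, 0.06,0,0.005,0.04,-0.639, 0.06,0,0.005,0.04,-0.639, 0.06,0,0.005,0.04,-0.639, 0.06,0,0.005,0.04,-0.639, 0.06,0,0.005,0.04,-0.639]'
python3 - <<'E'
from h import *
import pickle
s=readout.get_state();p,d=capture("wrist");cv2.imwrite("pics/w2.png",p);pickle.dump((s,d),open("w2.pkl","wb"))
C2=cam("wrist",s);C1=cam("wrist",pickle.load(open("w1.pkl","rb"))[0])
P,U=cloud(C2,d,(0,0,640,320));z=P[:,2];n=np.hypot(*(P[:,:2]-[.5053,-.1903]).T)
fl=P[(z>.012)&(z<.032)&(n<.058)];print("flange",circ(fl),np.median(fl[:,2]))
k=p[U[:,1],U[:,0]].max(1)<45;m=k&(n<.045)&(z>.05);b=P[m]
rc=cv2.minAreaRect((b[:,:2]*1e5).astype(np.int32));print("bar",np.array(rc[0])/1e5,np.array(rc[1])/1e5,rc[2],np.median(b[:,2]))
px=cv2.minAreaRect(U[m].astype(np.int32));print(px);
print("tri bar top",tri(C1,(325.6,208.7),C2,px[0]))
Q=q2r(s["ee_rot"]);print("shift",Q.T@(np.r_[circ(fl)[0],0.026]-s["tool_pos"]),s["tool_pos"],Q[:,0])
E
```

```text
time_s: 2.32
tool_pos: [0.5059, -0.1896, 0.1537]
ee_rot: [0.0, -0.46, 0.888, -0.0]
force: [0.5, 0.1, -0.2]
gripper_width: 0.06
flange (array([ 0.5055866 , -0.19021486]), 0.0500057763671875) 0.021953465271707606
bar [ 0.50499488 -0.19067566] [0.06279775 0.06807824] 55.01315689086914 0.19189400328328482
((322.0, 250.5), (246.0, 137.0), 0.0)
tri bar top (array([ 0.49064687, -0.19928648,  0.15349383]), np.float64(0.017071725114184838))
shift [ 7.00237923e-04 -3.43335543e-05  1.27746535e-01] [ 0.50594507 -0.18962421  0.15374659] [-5.75919780e-01 -8.17506208e-01 -8.55153344e-05]
```

```bash
python3 - <<'E'
from h import *
import pickle
s,d=pickle.load(open("w2.pkl","rb"));p=cv2.imread("pics/w2.png")
C2=cam("wrist",s);C1=cam("wrist",pickle.load(open("w1.pkl","rb"))[0])
P,U=cloud(C2,d,(0,0,640,320));z=P[:,2];n=np.hypot(*(P[:,:2]-[.5053,-.1903]).T)
m=(n<.045)&(z>.053)&(z<.062);b=P[m]
rc=cv2.minAreaRect((b[:,:2]*1e5).astype(np.int32));print("bar",np.array(rc[0])/1e5,np.array(rc[1])/1e5,rc[2],np.median(b[:,2]))
px=cv2.minAreaRect(U[m].astype(np.int32));print(px)
s1,d1=pickle.load(open("w1.pkl","rb"));P1,U1=cloud(C1,d1,(265,140,390,260));m1=(P1[:,2]>.053)&(P1[:,2]<.062);px1=cv2.minAreaRect(U1[m1].astype(np.int32))
print("tri bar top",tri(C1,px1[0],C2,px[0]))
E
```

```text
bar [ 0.50541148 -0.19038164] [0.0637533  0.01387356] 54.782405853271484 0.05578850407368313
((321.0, 219.5), (73.0, 16.0), 90.0)
tri bar top (array([ 0.5054822 , -0.19043896,  0.05172333]), np.float64(0.0003473080959657042))
```

```bash
python3 -m inch '[0.06,0,0,0.04,0, 0.06,0.001,0,0.08,0, 0.06,0.001,0,0.11,0, 0.06,0.001,0,0.127,0, 0.06,0.001,0,0.127,0, 0.06,0.001,0,0.127,0, 0,0.001,0,0.127,0, 0,0.001,0,0.127,0, 0,0.001,0,0.127,0, 0,0.001,0,0.127,0, 0,0.001,0,0.127,0, 0,0.001,0,0.127,0]'
```

```text
time_s: 3.37
tool_pos: [0.5058, -0.19, 0.0272]
ee_rot: [0.0, -0.463, 0.887, -0.0]
force: [0.3, 0.2, -0.2]
gripper_width: 0.0254
```

```bash
python3 -m inch '[0,0,0,0,0, 0,0,0,0,0, 0,0,0,0,0, 0,0,0,0,0, 0,0,0,-0.02,0, 0,0,0,-0.05,0, 0,0,0,-0.09,0, 0,0,0,-0.13,0, 0,0,0,-0.17,0, 0,0,0,-0.17,0, 0,0,0,-0.17,0]'
```

```text
time_s: 4.28
tool_pos: [0.5071, -0.1901, 0.1995]
ee_rot: [0.002, -0.463, 0.887, -0.001]
force: [0.3, 0.8, -1.0]
gripper_width: 0.0005
```

The jaw closed to about zero, so the grasp missed. I'll look.

```bash
python3 - <<'E'
from h import *
import pickle
s=readout.get_state();p,d=capture("wrist");q,e=capture("side");r,f=capture("scene");pickle.dump((s,d),open("w3.pkl","wb"))
cv2.imwrite("pics/w3raw.png",p)
a=cv2.resize(q[140:320,230:470],(400,300));b=cv2.resize(r[160:340,200:440],(400,300))
cv2.imwrite("pics/w3.png",np.vstack([np.hstack([cv2.resize(p,(400,300)),a]),np.hstack([b,b*0])]))
E
```

```text
(no output)
```

View pics/w3.png

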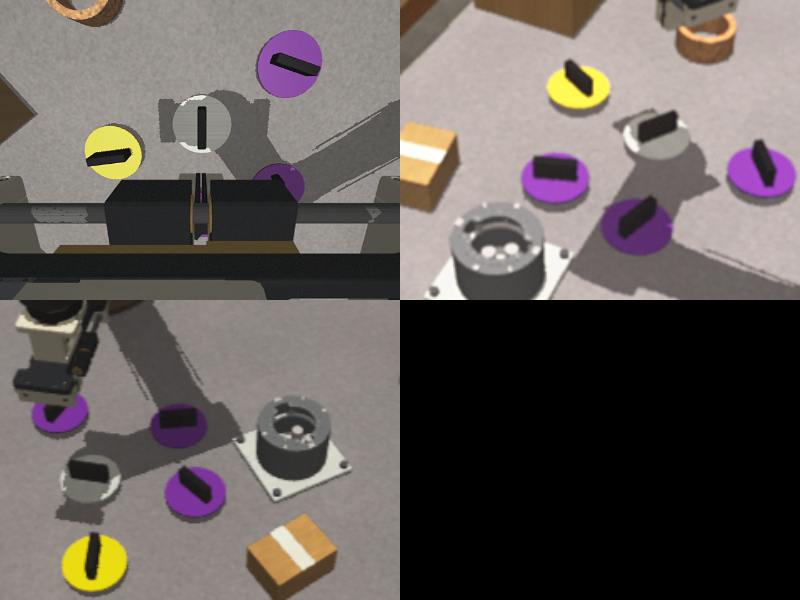

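```bash
python3 - <<'E'
from h import *
import pickle
s,d=pickle.load(open("w3.pkl","rb"));C=cam("wrist",s);p=cv2.imread("pics/w3raw.png")
print(s["tool_pos"],s["ee_rot"],s["gripper_width"])
for v in range(262,400,8): 
    P,_=cloud(C,d,(322,v,323,v+1));Q,_=cloud(C,d,(312,v,313,v+1));print(v,P.round(3),Q.round(3),p[v,312])
P,U=cloud(C,d,(240,120,400,270));z=P[:,2]
f=P[(z>.012)&(z<.03)];
n=np.hypot(*(P[:,:2]-[.5055,-.1903]).T);print("lid now",circ(P[(z>.012)&(z<.03)&(n<.06)]),np.median(P[(z>.05)&(z<.065)],0))
for nme in ("scene","side"):
    q,e=capture(nme);P,U=cloud(cam(nme),e,(0,0,640,480));n=np.hypot(*(P[:,:2]-[.507,-.19]).T)
    for lo,hi in((.12,.2),(.2,.215),(.215,.24),(.24,.28),(.28,.32)):
        m=(P[:,2]>lo)&(P[:,2]<hi)&(n<.2);print(nme,lo,hi,m.sum(),P[m].mean(0).round(3) if m.any() else 0, P[m].min(0).round(3) if m.any() else 0,P[m].max(0).round(3) if m.any() else 0)
E
```

```text
[ 0.50714058 -0.19010169  0.199545  ] [ 0.00249524 -0.462622    0.88655098 -0.00142129] 0.0005453053684569272
262 [[ 0.552 -0.125 -0.001]] [[ 0.561 -0.133  0.   ]] [142 146 151]
270 [[ 0.557 -0.118  0.   ]] [[ 0.567 -0.124 -0.001]] [147 152 156]
278 [[ 0.564 -0.109 -0.001]] [[ 0.504 -0.202  0.238]] [100 107 111]
286 [[ 0.57  -0.1   -0.001]] [[ 0.504 -0.202  0.246]] [80 87 90]
294 [[ 0.575 -0.092  0.   ]] [[ 0.505 -0.2    0.25 ]] [71 80 82]
302 [[ 0.582 -0.083 -0.   ]] [[ 0.507 -0.197  0.25 ]] [41 46 48]
310 [[ 0.581 -0.084  0.022]] [[ 0.504 -0.2    0.264]] [18 12 12]
318 [[ 0.586 -0.076  0.023]] [[ 0.504 -0.201  0.271]] [17 15 16]
326 [[ 0.488 -0.216  0.311]] [[ 0.49  -0.217  0.311]] [45 44 44]
334 [[ 0.488 -0.216  0.315]] [[ 0.49  -0.218  0.315]] [51 53 53]
342 [[ 0.489 -0.215  0.315]] [[ 0.491 -0.216  0.316]] [65 65 65]
350 [[ 0.49  -0.213  0.316]] [[ 0.492 -0.215  0.316]] [68 70 68]
358 [[ 0.604 -0.05   0.055]] [[ 0.511 -0.19   0.278]] [36 36 35]
366 [[ 0.61  -0.042  0.056]] [[ 0.513 -0.188  0.279]] [35 38 37]
374 [[ 0.616 -0.034  0.056]] [[ 0.514 -0.185  0.28 ]] [35 35 36]
382 [[
[... 206 characters left out ...]
0148, -0.19019961]), 0.0498969677734375) [ 0.50467096 -0.19148337  0.05579319]
scene 0.12 0.2 0 0 0 0
scene 0.2 0.215 0 0 0 0
scene 0.215 0.24 18 [ 0.512 -0.183  0.237] [ 0.499 -0.192  0.232] [ 0.524 -0.174  0.24 ]
scene 0.24 0.28 22 [ 0.512 -0.183  0.247] [ 0.496 -0.191  0.241] [ 0.527 -0.172  0.254]
scene 0.28 0.32 555 [ 0.535 -0.187  0.309] [ 0.445 -0.272  0.293] [ 0.602 -0.106  0.32 ]
side 0.12 0.2 0 0 0 0
side 0.2 0.215 0 0 0 0
side 0.215 0.24 52 [ 0.502 -0.18   0.235] [ 0.487 -0.19   0.227] [ 0.524 -0.169  0.24 ]
side 0.24 0.28 176 [ 0.503 -0.178  0.256] [ 0.486 -0.192  0.24 ] [ 0.527 -0.166  0.279]
side 0.28 0.32 900 [ 0.499 -0.162  0.31 ] [ 0.408 -0.233  0.293] [ 0.604 -0.104  0.32 ]
```

Both fixed cameras put the shut fingertips at z≈0.23 while the reported TCP is at 0.20. The real fingers therefore end about 31 mm above the reported TCP, and they closed above the bar. I'll go down part-way again and measure the gap directly.

```bash
python3 -m inch '[0.06,0,0,0.04,0, 0.06,0.001,0.001,0.08,0, 0.06,0.001,0.001,0.12,0, 0.06,0.001,0.001,0.15,0, 0.06,0.001,0.001,0.17,0, 0.06,0.001,0.001,0.18,0, 0.06,0.001,0.001,0.188,0, 0.06,0.001,0.001,0.188,0, 0.06,0.001,0.001,0.188,0]'
python3 - <<'E'
from h import *
s=readout.get_state();p,d=capture("wrist");q,e=capture("side");r,f=capture("scene")
cv2.imwrite("pics/w4raw.png",p)
print(s["tool_pos"],s["gripper_width"])
P,U=cloud(cam("wrist",s),d,(150,150,500,480));t=(P-s["tool_pos"])@q2r(s["ee_rot"])
m=(abs(t[:,0])<.014)&(abs(t[:,1])>.025)&(abs(t[:,1])<.07)
print("tips by wrist: tool z hist",np.histogram(t[m][:,2],bins=np.arange(-.08,.03,.005)))
for n,dd in(("side",e),("scene",f)):
    P,U=cloud(cam(n),dd,(0,0,640,480));t=(P-s["tool_pos"])@q2r(s["ee_rot"])
    m=(abs(t[:,0])<.012)&(abs(t[:,1])>.03)&(abs(t[:,1])<.05);print(n,np.histogram(t[m][:,2],bins=np.arange(-.08,.03,.005))[0])
a=cv2.resize(q[170:260,330:450],(400,300));b=cv2.resize(r[215:305,190:310],(400,300))
cv2.imwrite("pics/w4.png",np.vstack([np.hstack([cv2.resize(p,(400,300)),a]),np.hstack([b,b*0])]))
E
```

```text
time_s: 5.28
tool_pos: [0.5046, -0.1904, 0.0091]
ee_rot: [0.0, -0.463, 0.887, -0.0]
force: [-0.5, 0.2, 0.6]
gripper_width: 0.0547
[ 0.50464596 -0.19037097  0.00909322] 0.0546516308605664
tips by wrist: tool z hist (array([ 690,  607,  620,  573,  506,  661,  521,  484,  316,   76,    0,
          0,    0, 2631,    0,    0,    0, 2121,  151,    0,    0]), array([-8.0000000e-02, -7.5000000e-02, -7.0000000e-02, -6.5000000e-02,
       -6.0000000e-02, -5.5000000e-02, -5.0000000e-02, -4.5000000e-02,
       -4.0000000e-02, -3.5000000e-02, -3.0000000e-02, -2.5000000e-02,
       -2.0000000e-02, -1.5000000e-02, -1.0000000e-02, -5.0000000e-03,
        6.9388939e-17,  5.0000000e-03,  1.0000000e-02,  1.5000000e-02,
        2.0000000e-02,  2.5000000e-02]))
side [ 3  5  7  1  7 10 11 21  6  2  0  0 14 63  8  0  0 31 15  0  0]
scene [ 1  1  0  0  1  0  1  3  3  0  0  0  6 45  8  0  0 15 16  0  0]
```

View pics/w4.png

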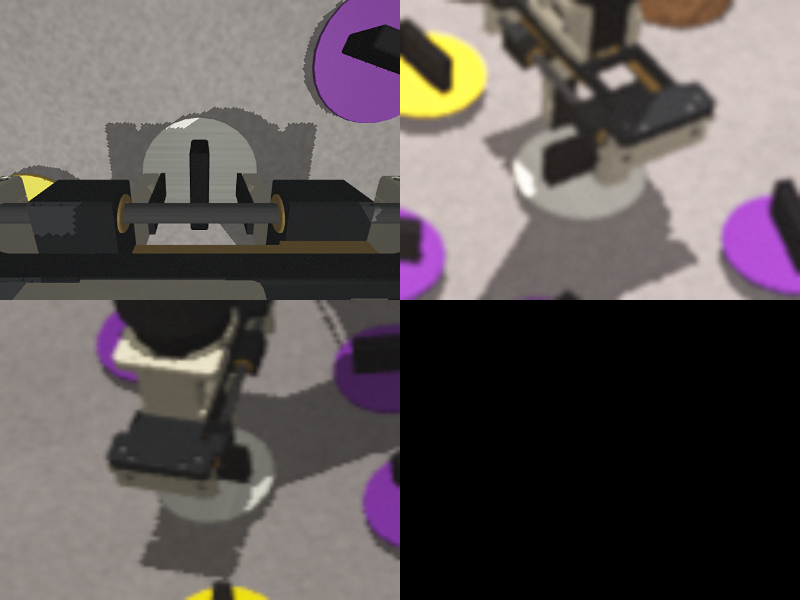

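The wrist view shows the pads straddling the bar. The tips are at tool z≈−0.032, which is 19 mm above the flange. I'll go 14 mm lower and close.

```bash
python3 -m inch '[0.06,0,0,0.008,0, 0.06,0,0,0.014,0, 0.06,0,0,0.014,0, 0,0,0,0.014,0, 0,0,0,0.014,0, 0,0,0,0.014,0, 0,0,0,0.014,0, 0,0,0,0.014,0, 0,0,0,0.014,0, 0,0,0,0.014,0, 0,0,0,0.014,0, 0,0,0,0.014,0, 0,0,0,0.014,0]'
```

```text
time_s: 6.52
tool_pos: [0.5044, -0.1903, -0.0052]
ee_rot: [0.0, -0.463, 0.887, -0.0]
force: [0.1, 0.2, 1.0]
gripper_width: 0.0141
```

```bash
python3 -m inch '[0,0,0,-0.02,0, 0,0,0,-0.06,0, 0,0,0,-0.1,0, 0,0,0,-0.14,0, 0,-0.03,0.01,-0.17,0, 0,-0.42,0.118,-0.2,0, 0,-0.42,0.118,-0.2,0, 0,-0.42,0.118,-0.2,0, 0,-0.42,0.118,-0.2,0, 0,-0.42,0.118,-0.2,0, 0,-0.42,0.118,-0.2,0, 0,-0.42,0.118,-0.2,0, 0,-0.42,0.118,-0.2,0, 0,-0.42,0.118,-0.2,0, 0,-0.42,0.118,-0.2,0, 0,-0.42,0.118,-0.2,0, 0,-0.42,0.118,-0.2,0, 0,-0.42,0.118,-0.2,0, 0,-0.42,0.118,-0.2,0]'
python3 - <<'E'
from h import *
import pickle
s=readout.get_state();p,d=capture("wrist");pickle.dump((s,d),open("w5.pkl","wb"))
cv2.imwrite("pics/w5.png",p);print(s["qvel"].round(3),s["tool_pos"],s["joint_pos"].round(3))
E
```

```text
time_s: 8.1
tool_pos: [0.6471, 0.2207, 0.1943]
ee_rot: [-0.001, -0.462, 0.887, -0.0]
force: [0.2, -0.4, -1.6]
gripper_width: 0.014
[-0.007 -0.01   0.001  0.003  0.001 -0.   ] [0.6470919  0.22069825 0.19427903] [ 0.613  0.373  0.035 -0.    -1.234 -1.223]
```

View pics/w5.png

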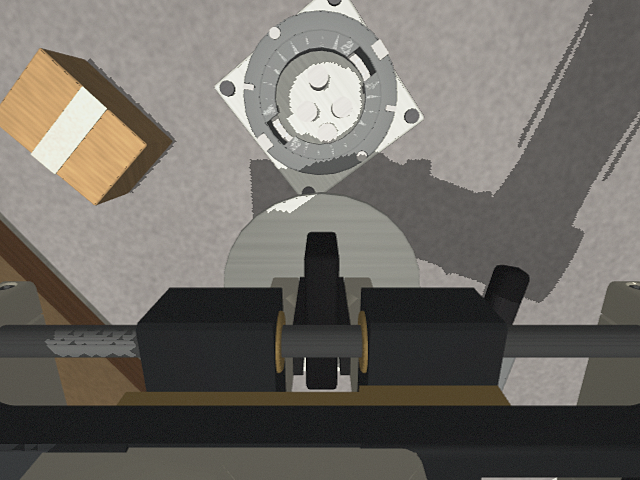

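The view shows the canister rim centred near (322,90). The wide marks and slots lie along (380,47) to (265,143), and the round marks are at (275,33) and (362,157). The lid is held squarely.

```bash
cat > can.py <<'E'
from h import *
import pickle,sys
def meas(tag,rows,z0=None):
    s,d=pickle.load(open(tag+".pkl","rb"));im=cv2.imread(f"pics/{tag}.png");C=cam("wrist",s)
    P,U=cloud(C,d,(200,0,460,rows));z=P[:,2]
    m=(z>.082)&(z<.098)&(np.hypot(P[:,0]-.592,P[:,1]-.14)<.075);R=P[m];zr=np.median(R[:,2]);c,r=circ(R);print("rim",c,r,zr)
    rr=np.hypot(*(R[:,:2]-c).T);
    # inner hole: points lower than rim within 33 mm, via ring edge
    g=im[U[:,1],U[:,0]].astype(int);X=plane(C,U,zr)[:,:2]-c;rad=np.hypot(*X.T);th=np.degrees(np.arctan2(X[:,1],X[:,0]))
    bright=(g.min(1)>170)&(rad>.044)&(rad<.0595)&m
    slot=(z<.083)&(rad>.038)&(rad<.0445)
    for nm,k in(("bright",bright),("slot",slot)):
        h=np.histogram(th[k],bins=np.arange(-180,181,5))[0];print(nm,[(int(-180+5*i),int(v)) for i,v in enumerate(h) if v])
        w=np.exp(2j*np.radians(th[k]));
        if nm=="slot": print("slot axis deg (mod180)",np.degrees(np.angle(w.sum()))/2)
    msk=np.zeros(im.shape[:2],np.uint8);msk[U[bright,1],U[bright,0]]=1
    n,_,st,ct=cv2.connectedComponentsWithStats(msk)
    for i in range(1,n):
        if st[i,4]>8:
            x=plane(C,ct[i],zr)[0,:2]-c;print("mark",ct[i].round(1),st[i,4],"r",np.hypot(*x).round(4),"th",np.degrees(np.arctan2(x[1],x[0])).round(1))
    return c,zr
if __name__=="__main__": meas(sys.argv[1],int(sys.argv[2]))
E
python3 can.py w5 190
python3 - <<'E'
from h import *
import pickle
s,d=pickle.load(open("w5.pkl","rb"));Q=q2r(s["ee_rot"]);C=cam("wrist",s)
P,U=cloud(C,d,(200,180,450,400));t=(P-s["tool_pos"])@Q
m=(t[:,2]<.0)&(t[:,2]>-.05)&(abs(t[:,1])<.08)&(U[:,1]<300)&(np.hypot(t[:,0],t[:,1])<.06)
print(np.histogram(t[m][:,2],bins=np.arange(-.06,.01,.004)))
f=t[m&(t[:,2]>-.036)&(t[:,2]<-.016)];h=cv2.convexHull((f[:,:2]*1e5).astype(np.int32))[:,0]/1e5
print("tool x",Q[:,0],"flange z",np.median(f[:,2]))
h=h[h[:,0]>.0];A=np.c_[2*h,np.ones(len(h))];x=np.linalg.lstsq(A,(h**2).sum(1),rcond=None)[0];print("flange circle in tool",x[:2],np.sqrt(x[2]+x[:2]@x[:2]))
b=t[(t[:,2]<-.055)&(t[:,2]>-.07)&(abs(t[:,1])<.012)&(np.hypot(t[:,0],t[:,1])<.06)];print(len(b),b.min(0),b.max(0)) if len(b) else 0
E
```

```text
rim [0.59106371 0.13955002] 0.0600507373046875 0.08971159438284532
bright [(-180, 77), (-175, 54), (-160, 5), (-155, 5), (-150, 2), (-145, 1), (-140, 1), (-130, 1), (-125, 1), (-120, 2), (-115, 1), (-95, 18), (-90, 72), (-85, 14), (-65, 1), (-50, 3), (-45, 54), (-25, 7), (-20, 4), (-5, 53), (0, 58), (5, 37), (20, 2), (25, 6), (85, 2), (90, 21), (95, 5), (105, 2), (115, 1), (120, 1), (125, 2), (130, 3), (135, 55), (140, 1), (155, 5), (175, 60)]
slot [(-180, 47), (-175, 46), (-170, 45), (-165, 16), (-15, 23), (-10, 38), (-5, 38), (0, 38), (5, 38), (10, 39), (15, 20), (165, 33), (170, 43), (175, 45)]
slot axis deg (mod180) 2.0002829921959577
mark [274.2  32.6] 103 r 0.0559 th -87.7
mark [379.3  49. ] 191 r 0.0555 th -177.7
mark [248.6  86.5] 55 r 0.0554 th -42.9
mark [390.8 107.8] 57 r 0.0556 th 137.0
mark [264.5 112.5] 11 r 0.045 th -20.5
mark [264.6 141.4] 148 r 0.0556 th 1.8
mark [361.6 153.1] 28 r 0.0541 th 93.3
(array([    0,     0,   139,   344,   348,   240,    98,   950, 11359,
          20,     0,     0,     0,     0,     0,     0,     0]), array([-6.00000000e-02, -5.60000000e-02, -5.20000000e-02, -4.80000000e-02,
       -4.40000000e-02, -4.00000000e-02, -3.60000000e-02, -3.20000000e-02,
       -2.80000000e-02, -2.40000000e-02, -2.00000000e-02, -1.60000000e-02,
       -1.20000000e-02, -8.00000000e-03, -4.00000000e-03,  5.55111512e-17,
        4.00000000e-03,  8.00000000e-03]))
tool x [-0.57265162 -0.81979823  0.00099506] flange z -0.027136549811235564
flange circle in tool [0.00271453 0.00040045] 0.047437727162663555
3963 [-0.03265628 -0.01198351 -0.06999085] [ 0.0320158   0.01195515 -0.05501993]
```

Canister centre is (0.591, 0.140) with rim z 0.0897 and slot axis about 2°. I'll roll to that yaw, stopping 100 mm behind the canister for a second measuring view.

```bash
python3 -m inch '[0,0.156,0.081,0,-2.215, 0,0.156,0.081,0,-2.215, 0,0.156,0.081,0,-2.215, 0,0.156,0.081,0,-2.215, 0,0.156,0.081,0,-2.215, 0,0.156,0.081,0,-2.215, 0,0.156,0.081,0,-2.215, 0,0.156,0.081,0,-2.215, 0,0.156,0.081,0,-2.215, 0,0.156,0.081,0,-2.215, 0,0.156,0.081,0,-2.215, 0,0.156,0.081,0,-2.215, 0,0.156,0.081,0,-2.215, 0,0.156,0.081,0,-2.215, 0,0.156,0.081,0,-2.215, 0,0.156,0.081,0,-2.215, 0,0.156,0.081,0,-2.215, 0,0.156,0.081,0,-2.215, 0,0.156,0.081,0,-2.215, 0,0.156,0.081,0,-2.215]'
python3 - <<'E'
from h import *
import pickle
s=readout.get_state();p,d=capture("wrist");pickle.dump((s,d),open("w6.pkl","wb"));cv2.imwrite("pics/w6.png",p);print(s["qvel"].round(3))
import can
c,zr=can.meas("w6",190)
Q=q2r(s["ee_rot"]);print("toolx yaw",np.degrees(np.arctan2(Q[1,0],Q[0,0])),"tilt",Q[:2,2],s["tool_pos"],"shift",Q.T@(np.r_[c,s["tool_pos"][2]]-s["tool_pos"]),s["joint_pos"].round(2))
C1=cam("wrist",pickle.load(open("w5.pkl","rb"))[0]);C2=cam("wrist",s)
E
```

```text
time_s: 9.82
tool_pos: [0.4918, 0.1393, 0.195]
ee_rot: [-0.0, 1.0, 0.016, 0.0]
force: [0.1, -1.1, -1.4]
gripper_width: 0.0142
[ 0.005  0.004  0.002 -0.     0.002 -0.023]
rim [0.59153492 0.13936187] 0.0600712890625 0.08973566692164475
bright [(-180, 45), (-175, 33), (-160, 2), (-155, 1), (-150, 1), (-145, 1), (-95, 19), (-90, 62), (-85, 8), (-70, 2), (-65, 2), (-60, 2), (-55, 4), (-50, 4), (-45, 63), (-40, 2), (-35, 2), (-30, 1), (-25, 1), (-5, 69), (0, 77), (5, 57), (20, 4), (25, 4), (35, 1), (65, 1), (85, 18), (90, 61), (95, 7), (135, 45), (155, 3), (160, 5), (175, 35)]
slot [(-180, 36), (-175, 35), (-170, 37), (-165, 14), (-15, 26), (-10, 46), (-5, 41), (0, 48), (5, 48), (10, 47), (15, 22), (165, 24), (170, 36), (175, 35)]
slot axis deg (mod180) 2.1185372982445343
mark [325.   13.5] 203 r 0.0557 th 2.1
mark [378.1  38.3] 63 r 0.0556 th -42.9
mark [253.2  95.6] 86 r 0.0559 th 91.9
mark [397.4  94.9] 89 r 0.0558 th -87.9
mark [276.6 147.5] 45 r 0.0555 th 136.9
mark [325.7 167.5] 113 r 0.0554 th -177.7
toolx yaw 1.7807268472658535 tilt [0.00058203 0.00049839] [0.49181061 0.13931472 0.19504854] shift [9.96776021e-02 3.05179113e-03 5.80657727e-05] [ 0.66  0.09 -0.34 -0.   -1.14  0.94]
```

```bash
python3 -m inch '[0,0.04,0.001,0,0, 0,0.075,0.003,0,-0.003, 0,0.0995,0.003,0,-0.003, 0,0.0995,0.003,0.03,-0.003, 0,0.0995,0.003,0.06,-0.003, 0,0.0995,0.003,0.085,-0.003, 0,0.0995,0.003,0.095,-0.003, 0,0.0995,0.003,0.095,-0.003, 0,0.0995,0.003,0.095,-0.003]'
python3 - <<'E'
from h import *
s=readout.get_state();q,e=capture("side");r,f=capture("scene")
Q=q2r(s["ee_rot"]);print("yaw",np.degrees(np.arctan2(Q[1,0],Q[0,0])),s["tool_pos"],s["force"],s["moment"])
for n,dd in(("side",e),("scene",f)):
    P,U=cloud(cam(n),dd,(0,0,640,480));nn=np.hypot(P[:,0]-.5913,P[:,1]-.1394);m=(P[:,2]>.122)&(P[:,2]<.138)&(nn<.06);print(n,m.sum(),circ(P[m]),np.median(P[m][:,2]))
a=cv2.resize(q[230:350,220:380],(400,300));b=cv2.resize(r[180:300,300:460],(400,300))
cv2.imwrite("pics/v7.png",np.hstack([a,b]))
E
```

```text
time_s: 10.62
tool_pos: [0.592, 0.1405, 0.1004]
ee_rot: [0.0, 1.0, 0.019, 0.0]
force: [-0.3, -0.3, -1.5]
gripper_width: 0.0138
yaw 2.141852606508128 [0.59196263 0.1405156  0.10036106] [-0.26053014 -0.31292158 -1.4759205 ] [-0.02804511  0.05145202  0.00966615]
side 627 (array([0.590865, 0.14222 ]), 0.0520590625) 0.1274270711776888
scene 519 (array([0.59312488, 0.13944284]), 0.0502429833984375) 0.12817208230580035
```

View pics/v7.png

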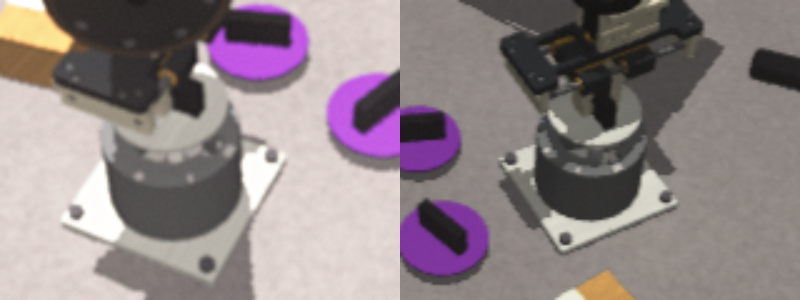

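Both views show the lid held level above the mouth, 16 mm clear of the rim. I'll lower it with a small centring correction.

```bash
python3 -m inch '[0,-0.001,0.001,0.006,0, 0,-0.001,0.001,0.012,0, 0,-0.001,0.001,0.016,0, 0,-0.001,0.001,0.02,0, 0,-0.001,0.001,0.024,0, 0,-0.001,0.001,0.027,0, 0,-0.001,0.001,0.03,0, 0,-0.001,0.001,0.03,0]'
```

```text
time_s: 11.38
tool_pos: [0.5902, 0.1394, 0.0688]
ee_rot: [0.0, 1.0, 0.019, -0.001]
force: [0.6, -0.5, -2.5]
gripper_width: 0.0138
```

```bash
python3 -m inch '[0,0,0,0.001,0, 0,0,0,0.001,0, 0,0,0,0.002,0, 0,0,0,0.002,0]'; python3 -m inch '[0,0,0,0.001,0, 0,0,0,0.001,0]'; python3 -m inch '[0,0,0,0.001,0, 0,0,0,0.001,0]'
python3 -c "
from bench import readout
s=readout.get_state();print(s['force'],s['moment'],s['tool_pos'])"
```

```text
time_s: 11.72
tool_pos: [0.5908, 0.1397, 0.0678]
ee_rot: [-0.0, 1.0, 0.019, 0.0]
force: [-0.1, 1.1, -1.3]
gripper_width: 0.0138
time_s: 11.88
tool_pos: [0.5908, 0.1397, 0.0678]
ee_rot: [-0.0, 1.0, 0.019, 0.0]
force: [-4.1, 0.7, 6.2]
gripper_width: 0.0138
time_s: 12.05
tool_pos: [0.5908, 0.1397, 0.0677]
ee_rot: [-0.0, 1.0, 0.019, 0.001]
force: [-6.2, 0.1, 12.8]
gripper_width: 0.014
[-6.22270799  0.10458137 12.75403601] [-0.12810006  2.45227709 -0.0307398 ] [0.5908315  0.13967475 0.06774235]
```

```bash
cat > fl.py <<'E'
from h import *
import sys
s=readout.get_state();Q=q2r(s["ee_rot"]);print("yaw",np.degrees(np.arctan2(Q[1,0],Q[0,0])),s["tool_pos"],"F",s["force"].round(1),"M",s["moment"].round(2),s["gripper_width"],s["time_s"])
ims={}
for n in("side","scene","wrist"):
    C=cam(n,s) if n=="wrist" else cam(n)
    q,dd=capture(n);ims[n]=q
    P,U=cloud(C,dd,(0,0,640,480));nn=np.hypot(P[:,0]-.5913,P[:,1]-.1394);m=(P[:,2]>.087)&(P[:,2]<.102)&(nn<.056)
    if n=="wrist": m&=nn<.049
    F=P[m&(P[:,2]>.0915)]
    cf=np.linalg.lstsq(np.c_[F[:,:2]-[.5913,.1394],np.ones(len(F))],F[:,2],rcond=None)[0]
    print(n,len(F),"plane slope x,y, z0",cf.round(4),"circ",circ(F))
cv2.imwrite(f"pics/{sys.argv[1]}.png",np.hstack([cv2.resize(ims["wrist"],(400,300)),cv2.resize(ims["scene"][180:300,300:460],(400,300))]))
E
python3 fl.py v8
```

```text
yaw 2.225711912683821 [0.5908315  0.13967475 0.06774235] F [-6.2  0.1 12.8] M [-0.13  2.45 -0.03] 0.013961466225428367 12.05
side 589 plane slope x,y, z0 [ 0.0105 -0.0039  0.0952] circ (array([0.58846734, 0.1419911 ]), 0.055032783203125)
scene 481 plane slope x,y, z0 [ 0.0008 -0.0022  0.0948] circ (array([0.59140172, 0.13904277]), 0.0556471435546875)
wrist 12254 plane slope x,y, z0 [-0.0034  0.0012  0.095 ] circ (array([0.59142828, 0.13938252]), 0.048967587890625)
```

View pics/v8.png

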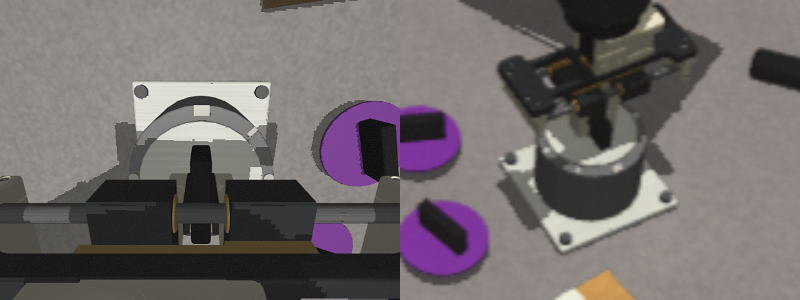

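Seated: the flange is flat at z 0.095 against an expected 0.0947, with contact felt. Now I'll twist clockwise with a lighter press.

```bash
python3 -m inch '[0,0,0,-0.001,0, 0,0,0,-0.001,0.08, 0,0,0,-0.001,0.16, 0,0,0,-0.001,0.24, 0,0,0,-0.001,0.32, 0,0,0,-0.001,0.4, 0,0,0,-0.001,0.48, 0,0,0,-0.001,0.56, 0,0,0,-0.001,0.64, 0,0,0,-0.001,0.7, 0,0,0,-0.001,0.75, 0,0,0,-0.001,0.75, 0,0,0,-0.001,0.75]'; python3 fl.py v9
```

```text
time_s: 13.28
tool_pos: [0.5914, 0.1398, 0.0678]
ee_rot: [-0.0, 0.938, -0.348, 0.001]
force: [-0.9, -0.2, 5.2]
gripper_width: 0.0135
yaw -40.712148211652334 [0.59137717 0.13978013 0.06775703] F [-0.9 -0.2  5.2] M [-0.17  0.57 -0.03] 0.013511474103832083 13.2833
side 873 plane slope x,y, z0 [0.0039 0.0006 0.095 ] circ (array([0.59081191, 0.13952938]), 0.0553486181640625)
scene 499 plane slope x,y, z0 [ 0.0051 -0.0048  0.0949] circ (array([0.59200422, 0.13927011]), 0.0554556689453125)
wrist 12262 plane slope x,y, z0 [-0.0025  0.0025  0.0951] circ (array([0.59144965, 0.13925513]), 0.0489252490234375)
```

View pics/v9.png

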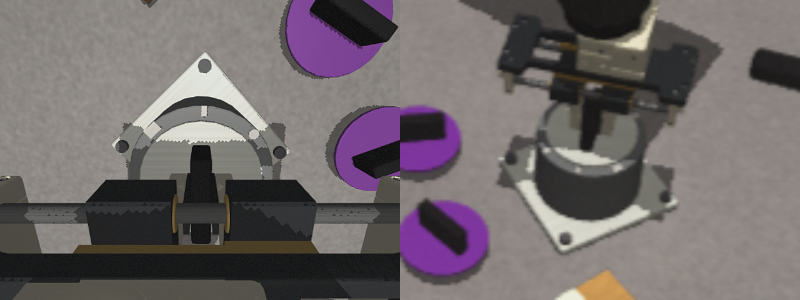

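The narrow half-way mark at (204,110) is now nearly in line with the bar. About 2° remains.

```bash
python3 -m inch '[0,0,0,0,0.02, 0,0,0,0,0.038, 0,0,0,0,0.038, 0,0,0,0,0.038, 0,0,0,0,0.038, 0,0,0,0,0.038, 0,0,0,0,0.038, 0,0,0,0,0.038]'; python3 fl.py v10
python3 - <<'E'
from h import *
for i in range(6):
    s=readout.get_state();p,d=capture("wrist");print(s["moment"].round(3),s["force"].round(1))
C=cam("wrist",s);P,U=cloud(C,d,(280,200,370,330));m=(P[:,2]>.124)&(P[:,2]<.133)&(np.hypot(P[:,0]-.5913,P[:,1]-.1394)<.036);b=P[m]
rc=cv2.minAreaRect((b[:,:2]*1e5).astype(np.int32));print("bar",rc,np.median(b[:,2]))
X,_=cloud(C,d,(200,100,450,240));
g=p[100:240,200:450].min(2)>170;v,u=np.nonzero(g);q=plane(C,np.c_[u+200,v+100],.0897)[:,:2]-[.5914,.1395];r=np.hypot(*q.T);t=np.degrees(np.arctan2(q[:,1],q[:,0]))
k=(r>.0525)&(r<.059);h=np.histogram(t[k],bins=np.arange(-180,181,5))[0];print([(int(-180+5*i),int(x)) for i,x in enumerate(h) if x]);k&=abs(t+43)<7;print("narrow mark",t[k].mean(),k.sum())
E
```

```text
time_s: 14.1
tool_pos: [0.5914, 0.1398, 0.0678]
ee_rot: [-0.001, 0.931, -0.365, 0.001]
force: [-1.8, 0.0, 5.6]
gripper_width: 0.0139
yaw -42.85604416321965 [0.59143318 0.13978509 0.06778044] F [-1.8  0.   5.6] M [-0.25  0.54  0.17] 0.013900380073760944 14.1
side 893 plane slope x,y, z0 [-0.0003  0.0021  0.0949] circ (array([0.59076746, 0.14019071]), 0.055458046875)
scene 494 plane slope x,y, z0 [ 0.0086 -0.0027  0.0946] circ (array([0.59313684, 0.13867982]), 0.055012763671875)
wrist 12280 plane slope x,y, z0 [-0.0026  0.0025  0.0951] circ (array([0.59137363, 0.13930409]), 0.0489784912109375)
[-0.206  0.535  0.183] [-0.7 -0.8  5.5]
[-0.173  0.601  0.215] [-0.8 -0.7  5.6]
[-0.168  0.547  0.188] [-0.9 -1.1  5.3]
[-0.2    0.602  0.111] [-0.8  0.1  5.8]
[-0.177  0.558  0.155] [-0.3 -0.2  6. ]
[-0.193  0.584  0.159] [-0.9  0.8  5.4]
bar ((60206.09765625, 12919.2939453125), (2976.94873046875, 3242.520263671875), 9.183687210083008) 0.12885753689668894
[(-95, 54), (-90, 123), (-85, 7), (-45, 112), (-5, 103), (0, 130), (5, 87)]
narrow mark -42.91470927981561 112
```

```bash
python3 - <<'E'
from h import *
s=readout.get_state();p,d=capture("wrist");C=cam("wrist",s);Q=q2r(s["ee_rot"])
P,U=cloud(C,d,(280,180,370,330));t=(P-s["tool_pos"])@Q
m=(t[:,2]<-.055)&(t[:,2]>-.065)&(t[:,0]>.013)&(abs(t[:,1])<.012);b=t[m];print(len(b),b.min(0),b.max(0))
xs=np.arange(.013,.031,.003);mid=[(b[(b[:,0]>=x)&(b[:,0]<x+.003),1].min()+b[(b[:,0]>=x)&(b[:,0]<x+.003),1].max())/2 for x in xs]
print("bar vs tool x, deg",np.degrees(np.polyfit(xs,mid,1)[0]),"tool yaw",np.degrees(np.arctan2(Q[1,0],Q[0,0])))
from bench import workorder
print(workorder.close_job())
E
```

```text
1626 [ 0.01305588 -0.00682376 -0.06298997] [ 0.0319219   0.00719477 -0.05500809]
bar vs tool x, deg -0.450108591723974 tool yaw -42.85508679037137
the job is handed in; nothing more can be done
None
```

The lid is fitted in the canister and twisted clockwise to half-way. I handed the job in with the gripper still holding it, at about 14 s on the robot's clock.

**Last checks**
- **Seating:** the flange lies flat at z ≈ 0.095 m, where 0.0947 was expected, and all three cameras agree to about 0.5 mm.
- **Twist:** the tool's yaw is −42.9°, in line with the half-way mark at −42.9°. That is 45° from the slots. The bar measured 0.45° off the tool's axis, which is within measuring error.
- **Grip and force:** the jaw is at 13.9 mm on the 14 mm bar, pressing with about 5.5 N. The spring pushes back with roughly 0.11 to 0.2 N m, so the lugs are on the ring and the lid stayed well short of the click.

**What disagreed**
- **First grasp missed:** the real fingertips sit about 31 mm above the reported TCP, so the fingers closed above the bar. The lid did not move. I measured the offset in the cameras and regrasped lower.
- **Bar-top height:** my two-view estimate was 0.052 m, against 0.056 m from the depth images. The two views were close together, so I used the depth value.
- **Not checked:** I did not re-measure the carton, tape roll or scanner at the end. The arm's path never went near them at low height.

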